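# Draw the sagging bolt of the shoe-drying cage and hold its gate ajar

### The arm

A 7-joint arm with a two-finger parallel gripper is mounted at the origin on the work surface. World frame = base frame: x ahead of the robot, y to its left, z up, the work surface at z = 0. Lengths are in m, angles in rad, forces in N, time in s.
With the tool pointing down it reaches from about 0.4 to 0.875 m from the base axis. Payload 6.5 kg.
Tool frame: the origin (TCP) lies midway between the tips of the shut fingers; the grasp point (between the pads) lies 19 mm behind it (r.grasp_offset is the distance from the TCP to the grasp point, in m); y points along the fingers, z is the direction in which the jaws open and shut, and the axes are right-handed (so a half turn about y gives the same grasp; the last joint's range is limited). The gripper opens to 85 mm and grips with 20 to 120 N. Pads are 22 mm wide; open, the fingers measure 114 mm over their backs; the gripper's body (76 mm by 85 mm) begins 54 mm behind the grasp point. The pads swing forward as they close: fully open they stand 13 mm farther back than shut.
Start: joints at [1.038, 0.536, -0.004, 1.538, 0.003, 1.067, -0.071], TCP at [0.293, -0.58, 0.231] pointing down, gripper open.
Joint ranges: [-2.7, 2.7], [-0.37, 2.16], [-1.27, 1.26], [0.24, 2.4], [-1.31, 4.45], [0.19, 1.91], [-2.76, 2.76]. Speed limits (rad/s): [2.39, 2.39, 3.14, 3.14, 3.14, 3.14, 3.14].

### API

Orientations are given as a 3x3 rotation matrix whose columns are the frame's x, y, z axes.
In Python, from station import r, read_camera, spotter gives the robot as it stands.
- The arm moves only by the tool servo_tool, never from a script. Its argument "targets" is one flat list of numbers, 5 for each row, row after row: the shift along the tool's x, y, z in cm, then the turn about the tool's y in degrees, then the opening, from -1 (shut) to 1 (fully open). In form: [x, y, z, spin, claw, x, y, z, spin, claw, ...]. A call has 1 to 8 rows; each row shifts and turns the commanded pose from where the row before left it, along the tool's axes as they then stand; what a row does not reach is not made up. A row lasts 1/12 s, in which the tool goes at most 41.7 mm and 7.16 degrees, less where a joint would pass 70% of its speed; a pose out of reach is approached as far as the arm can. A call with a gripper value outside its range is refused whole. The fingers move at their own pace and stop on an object; the grip force is fixed at half the most. Time passes only in rows, so rows that do not move let the fingers close. It gives the time, the measured TCP pose, the force and the opening at its end, in the units of the state.
- r.get_obs(): the state, without advancing time (a new reading comes with each control period).
- read_camera(name): name is "scene" or "top"; returns a dict with "img" (400x640x3 uint8, blue, green, red), "fx", "fy", "cx", "cy" (pixels), "R" (3x3) and "t" (3): a world point X has camera coordinates R X + t. Camera axes: x right, y down, z forward; pixel columns grow to the right and rows downward; lengths in m; the calibration is good to about 2 mm. A picture is of the moment at which its call begins. There is no depth.
- r.finish_job(): hands the job in, once; it reports no verdict.
Trained networks look in a picture, given as the dict that the camera call returned (one of the last four; its "shot" number tells which), for a name from the list of things; names that differ only in an ending like _2 or _b are one class to them, and where a whole thing is asked for, a point or a joint stands for the part that bears it (a point fixed in the world has none). Each returns a list of dicts, best first, with "conf" (0 to 1); they miss things now and then, are a little off and sometimes report something else, mostly with a low value. They report only what shows in the picture. A call takes as long as a camera call.
- spotter.masks_of(picture, query): "mask" (400x640 bool, what is visible of it) and "rect" ([left, top, right, bottom] in pixels, round what is visible of it).
The state is a dict: "clock": time; "joints": joint angles; "dq": joint speeds; "effort": joint torques, N m; "tcp_pos": TCP position; "eef_rot": TCP orientation; "force": force on the tool from outside, world axes, zero at the start; "moment": the same for the moment, N m; "gripper_width": finger opening in m.
Only numpy, scipy, OpenCV 4.12 (cv2) and the standard library are available. Lean on these libraries where they do the work, as an engineer would, in place of code of your own. Each camera call takes 0.05 s, during which the arm holds its last target.

### The job

The shoe-drying cage is shut by a sagging barrel bolt whose broad nose hooks behind the bent-up lip of its keeper: grip its red knob, lift the bolt slightly and, keeping it lifted, draw it fully back without wrenching it against the keeper. Then pull the sprung gate open by the same knob until its free edge stands about 10 cm out, so that I can reach the shoes, and finish still gripping the knob, holding the gate ajar there. Leave the polish jar, hammer and wooden last alone.

Things in the scene. Friction and masses are not known exactly. Their poses are not given: they have to be found in the camera images.
- bolt_knob (a point): Middle of the bolt's red knob: a lying cylinder, diameter 14, length 36 mm, pointing straight out of the gate, 56 mm before the gate's face, free all round for fingers from above (cage top 40 mm higher; keeper 40 mm off along the bolt and 22 mm nearer the gate). Axes: +y along the bolt, away from the keeper (the way it is drawn), -x out along the knob, z up. It turns freely in the fingers.
- bolt (a joint): How far the bolt is drawn back in its barrel, m: 0 fully shot, 0.054 fully drawn (stop). It stays where it is left (about 1.2 N of friction). The nose comes out of the keeper beyond 0.043. While the bolt sags, the nose catches on the lip at about 0.008.
- barrel: The bolt's barrel on its dark plate (100 x 30 mm), hung by one brass screw at the rear on the gate's face: origin there, +y along the bolt away from the keeper, z up. At rest it sags nose down by 0.10 rad; lifted at the knob (about 3 N) it tips up to 0.12 rad nose up, and falls back if let go. Raising the knob 7.5 mm from rest levels it; the nose passes the keeper with the knob raised 4 to 12 mm.
- bolt_nose (a point): Centre of the bolt's nose: a mushroomed head 24 mm in diameter and 12 mm long on the end of the 11 mm rod, 77 mm along -y of the bolt from the knob and 40 mm nearer the gate's face than the knob's middle.
- keeper: The keeper: a steel hoop 22 mm wide (along the bolt) and 56 mm high on the front of the cage's right post, reaching 35 mm out. The bolt's rod passes through it; the nose lies just beyond it. Origin on the post's face, in the middle of its width, at the height of the level bolt (210 mm above the bench); -x out of the cage, +y towards the gate's hinge.
- keeper_lip (a point): Top of the keeper's bent lip: the edge of its lower leg on the side away from the gate is turned up and stands 7.5 mm high, straight across under the rod and behind the nose. At rest it overlaps the nose by about 7 mm.
- gate (a joint): Angle of the gate, rad: 0 shut, growing as its free edge swings out towards the robot; up to 1.4. About 0.03 of play while bolted. A spring in the hinges closes it: about 0.5 N m when shut, 0.7 N m at 0.35 (some 3 N at the knob). 0.35 puts the free edge about 10 cm out.
- gate_hinge (a point): Point on the gate's vertical hinge line, at the left end of the cage's front, at the height of the level bolt; turns with the gate: -y along the gate to its free edge, -x out of its front. The knob is 54 mm in front of this line and 252 mm (bolt shot) or 198 mm (drawn) along the gate from it.
- gate_edge (a point): The gate's free edge (front corner of the latch stile) at the height of the level bolt, 285 mm from the hinge line.
- cage: The bench-top drying cage: green timber frame with wire mesh, 220 deep x 380 wide x 242 mm high, fixed to the bench, a pair of black shoes inside. Origin: centre of its underside. -x faces out of its front (the gate side, towards the robot), +y towards the hinge side, z up.
- jar_center (a point): Middle of a polish jar with a black lid, 66 mm in diameter, 58 mm high, standing on the bench. Leave it.
- hammer_center (a point): Middle of a shoemaker's hammer lying on the bench, 250 mm long along its x (head at +x), 34 mm high. Leave it.
- last_center (a point): Middle of a wooden shoe last standing sole down, 257 mm long along its x, 90 mm wide, 98 mm high, origin 45 mm up. Leave it.

How it is judged:
On the way:
1. the bolt is lifted over the lip and drawn back clear of the keeper (value of joint bolt above 0.046 m), for 0.1 s.
At the end, for the whole second after the job is handed in: The bolt is still drawn back over 40 mm; the gate stands still (under 0.05 rad/s) at 0.24 to 0.48 rad, its free edge about 7 to 13 cm out; the fingers grip the knob (over 2 N on the bolt, grasp point within 35 mm of the knob's middle) and so hold the sprung gate (value of joint bolt above 0.04 m and value of joint gate between 0.24 and 0.48 rad and velocity of joint gate between -0.05 and 0.05 rad/s and contact force between the fingers and barrel above 2 N and distance between the grasp point and bolt_knob below 0.035 m); the arm keeps its last pose, push and grip.
It fails at once if the bolt is wrenched against the keeper (more than 40 N) (contact force between barrel and keeper above 40 N).
It fails at once if the polish jar is disturbed (distance of jar_center from where it was at the start of the episode above 0.02 m).
It fails at once if the hammer is disturbed (distance of hammer_center from where it was at the start of the episode above 0.02 m).
It fails at once if the last is disturbed (distance of last_center from where it was at the start of the episode above 0.02 m).
It also fails if it takes over 40 s, if anything falls off the work surface, if the arm or the gripper's body presses on something with over 40 N, if the wrist force passes 120 N, or if a joint passes its speed limit or range.

## Working session

There is one attempt and no reset: what is moved stays moved. The work goes in short steps, Python scripts to look and compute and a tool call to move; the robot and the scene stay as the last step left them, time stands still between calls to the robot, and variables do not carry over. Pictures are saved under pics/ and viewed, and the job is handed in when it is done.

Besides the shell and the picture viewer there is one more tool, called in YAML: its name, and indented under it one key for each argument. servo_tool: Moves the arm, as the interface text tells. Its arguments: {"type":"object","properties":{"targets":{"type":"array"}},"required":["targets"]}

```bash
ls; mkdir -p pics
python3 - <<'E'
from station import r, read_camera, spotter
import cv2
o=r.get_obs(); print({k:o[k] for k in('clock','tcp_pos','eef_rot','force','gripper_width')}, r.grasp_offset)
for n in('scene','top'):
    p=read_camera(n); cv2.imwrite(f'pics/{n}0.png',p['img'])
    print(n,p['fx'],p['cx'],p['cy'],p['R'],p['t'])
    for q in('bolt_knob','bolt','barrel','keeper','gate','cage','jar_center','hammer_center','last_center'):
        for m in spotter.masks_of(p,q)[:2]: print(n,q,m['conf'],m['rect'],m['mask'].sum())
E
```

```text
pics
{'clock': 0.0, 'tcp_pos': array([ 0.29224246, -0.57989437,  0.2304024 ]), 'eef_rot': array([[-8.92952316e-01, -8.94538457e-04,  4.50150377e-01],
       [-4.50151250e-01,  1.50646171e-03, -8.92951053e-01],
       [ 1.20644750e-04, -9.99998465e-01, -1.74787608e-03]]), 'force': array([-0.23788575, -0.70208042,  0.180229  ]), 'gripper_width': 0.08538935025460744} 0.0187
scene 403.0312358261559 319.8321301202871 196.63352175096526 [[-0.84313816  0.53747727 -0.01536949]
 [ 0.40789605  0.6207178  -0.66957466]
 [-0.35034105 -0.5708131  -0.74258572]] [ 0.46821186 -0.12493263  1.41005726]
scene bolt_knob 0.73 [301.1, 167.3, 329.3, 204.9] 162
scene bolt 0.47 [299.1, 164.5, 333.0, 204.6] 178
scene barrel 0.83 [301.9, 169.5, 329.5, 205.2] 277
scene barrel 0.68 [391.7, 273.4, 494.0, 325.5] 1218
scene keeper 0.45 [300.7, 158.7, 308.9, 178.0] 71
scene gate 0.62 [292.7, 170.4, 338.1, 296.4] 1404
scene cage 0.97 [215.5, 154.1, 341.8, 343.9] 14912
scene jar_center 0.18 [293.7, 167.4, 331.8, 298.2] 1322
scene hammer_center 0.89 [390.7, 273.9, 493.3, 324.5] 1454
scene last_center 0.66 [194.4, 130.0, 274.7, 166.2] 1750
top 445.2596294148382 308.96066751269933 199.65363470203312 [[ 0.00995893 -0.99981417  0.01650609]
 [-0.99872252 -0.01076312 -0.04937082]
 [ 0.0495393  -0.01599333 -0.99864412]] [-0.03281584  0.55494573  1.50310767]
top bolt_knob 0.69 [282.5, 184.5, 329.0, 206.6] 89
top bolt_knob 0.38 [278.4, 176.3, 329.4, 206.0] 359
top bolt 0.61 [294.0, 187.6, 328.7, 206.5] 118
top barrel 0.65 [280.8, 178.1, 329.2, 205.3] 290
top keeper 0.63 [317.0, 187.2, 324.1, 200.6] 85
top gate 0.61 [223.6, 150.3, 330.5, 206.9] 1432
top cage 0.92 [206.5, 84.7, 354.4, 208.1] 10576
top jar_center 0.91 [393.0, 234.1, 415.0, 258.5] 331
top jar_center 0.4 [313.2, 188.1, 324.1, 196.6] 65
top hammer_center 0.75 [179.1, 210.2, 220.3, 286.5] 801
top last_center 0.58 [416.9, 145.0, 453.2, 226.5] 1727
top last_center 0.52 [294.2, 188.2, 327.3, 207.4] 118
```

Run:
```python
import cv2
a=cv2.imread('pics/scene0.png');b=cv2.imread('pics/top0.png')
cv2.imwrite('pics/sc_crop.png',cv2.resize(a[130:330,200:360],None,fx=4,fy=4,interpolation=2)[:600,:])
cv2.imwrite('pics/top_crop.png',cv2.resize(b[140:230,210:360],None,fx=5,fy=5,interpolation=2))
```

```text
(no output)
```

View pics/scene0.png

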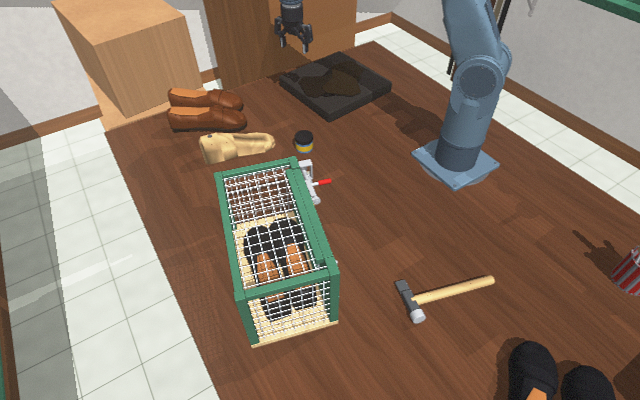

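View pics/top0.png

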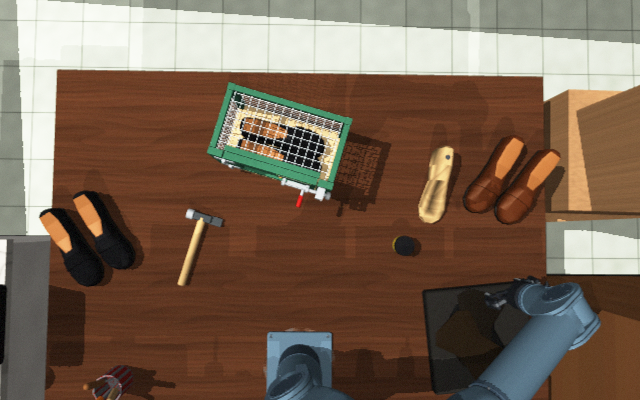

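View pics/sc_crop.png

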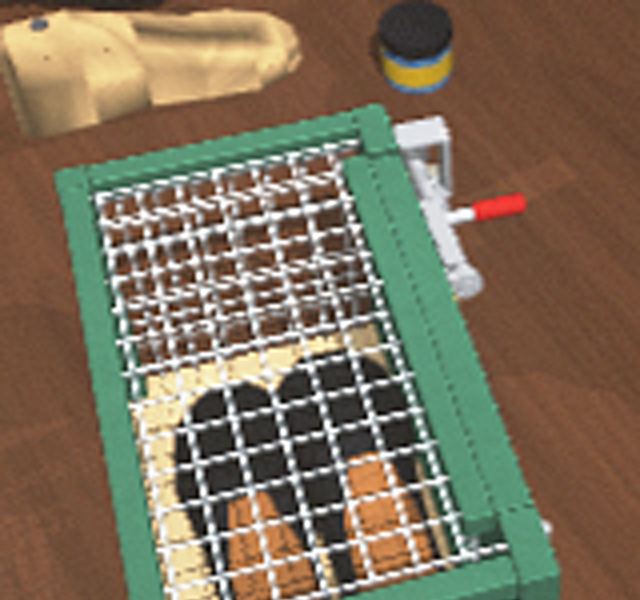

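View pics/top_crop.png

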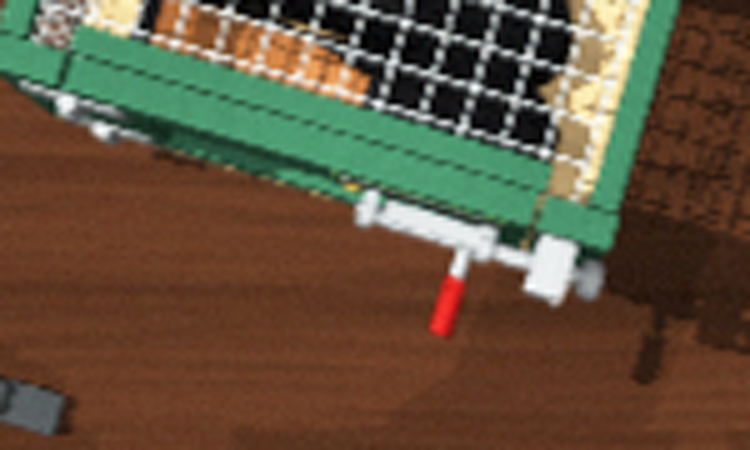

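The pictures show the red knob at about (325,182) in scene and (299,201) in top; the jar is at (304,141) and (404,246). Next I triangulate the knob and the cage direction.

```bash
cat > h.py <<'E'
import numpy as np, cv2
from station import r, read_camera, spotter
def red(p,show=0):
    im=p['img'].astype(int); m=(im[...,2]>130)&(im[...,1]<90)&(im[...,0]<90)
    m[:, :270]=0; m[:,400:]=0; m[:120]=0; m[260:]=0
    n,l,s,c=cv2.connectedComponentsWithStats(m.astype(np.uint8))
    k=1+np.argmax(s[1:,4]); v,u=np.nonzero(l==k); P=np.c_[u,v].astype(float)
    w=np.clip(im[v,u,2]-im[v,u,1],0,None).astype(float)
    c=(P*w[:,None]).sum(0)/w.sum(); ax=np.linalg.svd(P-c)[2][0]; t=(P-c)@ax
    return c,ax,(t.min(),t.max()),s[k]
def proj(p,X):
    c=p['R']@X+p['t']; return np.array([p['fx']*c[0]/c[2]+p['cx'],p['fy']*c[1]/c[2]+p['cy']])
def tri(ps,us):
    A=[]
    for p,u in zip(ps,us):
        a=(u[0]-p['cx'])/p['fx']; b=(u[1]-p['cy'])/p['fy']; M=np.c_[p['R'],p['t']]
        A+= [a*M[2]-M[0], b*M[2]-M[1]]
    A=np.array(A); X=np.linalg.lstsq(A[:,:3],-A[:,3],rcond=None)[0]
    return X,[proj(p,X)-u for p,u in zip(ps,us)]
def onz(p,u,z):
    d=p['R'].T@np.array([(u[0]-p['cx'])/p['fx'],(u[1]-p['cy'])/p['fy'],1]); o=-p['R'].T@p['t']
    return o+d*(z-o[2])/d[2]
E
python3 - <<'E'
from h import *
s=read_camera('scene');t=read_camera('top')
R=[red(s),red(t)]; print(R)
print('knob',tri([s,t],[R[0][0],R[1][0]]))
# cage top front corners (z .242): top image crop coordinates
for n,u in dict(bl=(231,84),br=(351,119),fr=(331,191),fl=(209,154)).items(): print(n,onz(t,u,.242))
for q in('cage','last_center','jar_center'):
  for p in (s,t):
    m=spotter.masks_of(p,q)
    if m: print(q,m[0]['conf'],onz(p,np.argwhere(m[0]['mask']).mean(0)[::-1],.05))
c=spotter.masks_of(t,'cage')[0]['mask'].astype(np.uint8)
print(cv2.minAreaRect(np.argwhere(c)[:,::-1].astype(np.float32)))
E
```

```text
[(array([324.60892461, 181.05644863]), array([-0.98060407,  0.19599912]), (np.float64(-6.866175797657944), np.float64(6.469674493286145)), array([318, 178,  14,   7,  71], dtype=int32)), (array([298.8286068 , 200.87159577]), array([-0.27798733,  0.96058474]), (np.float64(-5.687810442027544), np.float64(6.1171937837199994)), array([296, 195,   7,  13,  55], dtype=int32))]
knob (array([0.54119023, 0.00635303, 0.21024569]), [array([-0.18036191, -0.00722769]), array([-0.09238138,  0.13094607])])
bl [0.879995  0.2078971 0.242    ]
br [ 0.78147089 -0.14403704  0.242     ]
fr [ 0.56975463 -0.08706759  0.242     ]
fl [0.67329668 0.26765279 0.242     ]
cage 0.88 [0.71444934 0.04967287 0.05      ]
cage 0.6 [0.75025973 0.07697983 0.05      ]
last_center 0.98 [ 0.62784659 -0.44793774  0.05      ]
last_center 0.94 [ 0.60758761 -0.44985201  0.05      ]
jar_center 0.59 [ 0.47133673 -0.21258927  0.05      ]
jar_center 0.77 [ 0.40692133 -0.33899292  0.05      ]
((275.4495849609375, 147.1528778076172), (131.33311462402344, 99.64908599853516), 16.789831161499023)
```

servo_tool:
  targets: [0, -1.2, 0, 7.1, 0.2, 0, -1.2, 0, 7.1, 0.2, 0, -1.2, 0, 7.1, 0.2, 0, -1.2, 0, 7.1, 0.2, 0, -1.2, 0, 7.1, 0.2, 0, -1.2, 0, 7.1, 0.2]

```text
clock: 1.95
tcp_pos: [0.2925, -0.5804, 0.3039]
eef_rot: [[-0.96, 0.0, -0.279], [0.279, 0.0, -0.96], [-0.0, -1.0, -0.0]]
force: [0.0, -0.1, -0.2]
gripper_width: 0.0517
```

```bash
cat >> h.py <<'E'
K=np.array([.5412,.0064,.206]); yaw=-.277
ex=np.array([np.cos(yaw),np.sin(yaw),0]); ey=np.array([-np.sin(yaw),np.cos(yaw),0])
def st(target=None):
    o=r.get_obs(); R=o['eef_rot']; g=o['tcp_pos']-R[:,1]*r.grasp_offset
    print('t',round(o['clock'],2),'grasp',g.round(4),'zdir',np.degrees(np.arctan2(R[1,2],R[0,2])).round(2),'down',R[:,1].round(3),'F',o['force'].round(1),'w',o['gripper_width'].round(4),'q',o['joints'].round(2))
    if target is not None: print('shift tool cm',(R.T@(target-g)*100).round(2))
E
python3 - <<'E'
from h import *
st(K-ex*.004+[0,0,.09])
print('want zdir',np.degrees(np.arctan2(-ey[1],-ey[0])))
E
```

```text
Traceback (most recent call last):
  File "h.py", line 27, in st
    print('t',round(o['clock'],2),'grasp',g.round(4),'zdir',np.degrees(np.arctan2(R[1,2],R[0,2])).round(2),'down',R[:,1].round(3),'F',o['force'].round(1),'w',o['gripper_width'].round(4),'q',o['joints'].round(2))
                                                                                                                                                              ^^^^^^^^^^^^^^^^^^^^^^^^
AttributeError: 'float' object has no attribute 'round'
```

```bash
sed -i "s/o\['gripper_width'\].round(4)/round(float(o['gripper_width']),4)/" h.py
python3 - <<'E'
from h import *
st(K-ex*.004+[0,0,.09])
print('want zdir',np.degrees(np.arctan2(-ey[1],-ey[0])))
E
```

```text
t 1.95 grasp [ 0.2925 -0.5804  0.3226] zdir -106.2 down [ 0.  0. -1.] F [ 0.  -0.1 -0.2] w 0.0517 q [ 0.92  0.48  0.17  1.46 -0.08  1.21 -0.76]
shift tool cm [ -7.11   2.67 -63.28]
want zdir -105.87093092512382
```

servo_tool:
  targets: [-0.4, 0, -3.9, 0, 0.2, -0.4, 0, -3.9, 0, 0.2, -0.4, 0, -3.9, 0, 0.2, -0.4, 0, -3.9, 0, 0.2, -0.4, 0, -3.9, 0, 0.2, -0.4, 0, -3.9, 0, 0.2, -0.4, 0, -3.9, 0, 0.2, -0.4, 0, -3.9, 0, 0.2]

```text
clock: 2.62
tcp_pos: [0.4089, -0.2873, 0.3036]
eef_rot: [[-0.962, 0.001, -0.273], [0.273, -0.0, -0.962], [-0.001, -1.0, 0.0]]
force: [1.4, 0.1, -0.9]
gripper_width: 0.0513
```

servo_tool:
  targets: [-0.4, 0, -3.9, 0, 0.2, -0.4, 0, -3.9, 0, 0.2, -0.4, 0, -3.9, 0, 0.2, -0.4, 0, -3.9, 0, 0.2, -0.4, 0, -3.9, 0, 0.2, -0.4, 0, -3.9, 0, 0.2, -0.4, 0, -3.9, 0, 0.2, 0, 0, 0, 0, 0.2]

```text
clock: 3.28
tcp_pos: [0.5122, -0.0249, 0.3037]
eef_rot: [[-0.965, 0.002, -0.262], [0.262, 0.005, -0.965], [-0.001, -1.0, -0.005]]
force: [0.1, 0.9, 1.4]
gripper_width: 0.0511
```

Run:
```python
from h import *
st(K-ex*.004+[0,0,.09])
s=read_camera('scene');t=read_camera('top')
cv2.imwrite('pics/a.png',np.hstack([cv2.resize(s['img'][110:230,250:380],None,fx=3,fy=3),cv2.resize(t['img'][120:240,240:370],None,fx=3,fy=3)]))
```

```text
t 3.28 grasp [ 0.5121 -0.025   0.3224] zdir -105.21 down [ 0.002  0.005 -1.   ] F [0.1 0.9 1.4] w 0.0511 q [ 0.11  0.23 -0.18  1.81  0.04  1.1  -1.91]
shift tool cm [-1.58  2.66 -3.78]
```

View pics/a.png

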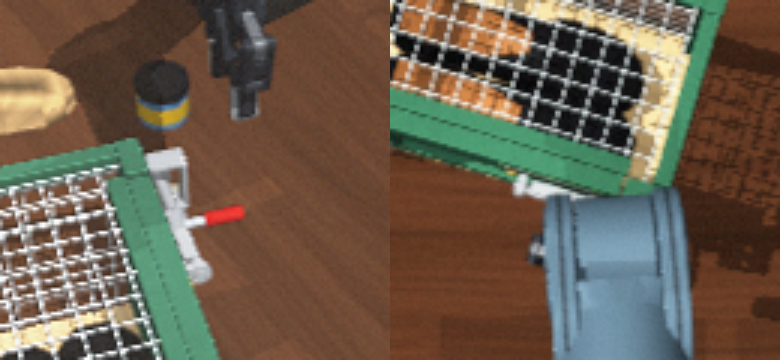

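The gripper is above and short of the knob, and the knob at (324,181) in scene hasn't moved. I bring it over the knob.

servo_tool:
  targets: [-0.8, 0, -1.9, 0.5, 0.2, -0.8, 0, -1.9, 0, 0.2, 0, 0, 0, 0, 0.2, 0, 0, 0, 0, 0.2]

```text
clock: 3.72
tcp_pos: [0.5359, -0.003, 0.3031]
eef_rot: [[-0.959, -0.0, -0.282], [0.282, -0.0, -0.959], [0.0, -1.0, 0.001]]
force: [-0.1, -1.0, 0.1]
gripper_width: 0.0514
```

Run:
```python
from h import *
st(K-ex*.004+[0,0,.0])
```

```text
t 3.72 grasp [ 0.5359 -0.003   0.3218] zdir -106.39 down [-0. -0. -1.] F [-0.1 -1.   0.1] w 0.0514 q [ 0.07  0.28 -0.18  1.75  0.06  1.12 -1.99]
shift tool cm [ 0.15 11.58 -1.05]
```

servo_tool:
  targets: [0.1, 0, -1.0, -0.4, 0.2, 0, 2, 0, 0, 0.2, 0, 2, 0, 0, 0.2, 0, 2, 0, 0, 0.2, 0, 1, 0, 0, 0.2, 0, 0, 0, 0, 0.2]

```text
clock: 4.22
tcp_pos: [0.536, 0.007, 0.2312]
eef_rot: [[-0.961, -0.004, -0.276], [0.276, -0.001, -0.961], [0.004, -1.0, 0.002]]
force: [0.4, -0.2, 0.3]
gripper_width: 0.0513
```

Run:
```python
from h import *
st(K-ex*.004+[0,0,.0])
s=read_camera('scene');t=read_camera('top')
print(red(s)[0],red(s)[3])
cv2.imwrite('pics/b.png',np.hstack([cv2.resize(s['img'][110:230,250:380],None,fx=3,fy=3),cv2.resize(t['img'][120:240,240:370],None,fx=3,fy=3)]))
```

```text
t 4.22 grasp [0.536  0.007  0.2499] zdir -106.01 down [-0.004 -0.001 -1.   ] F [ 0.4 -0.2  0.3] w 0.0513 q [ 0.05  0.35 -0.18  1.83  0.08  0.97 -2.02]
shift tool cm [-0.13  4.39 -0.09]
[321.1302339 181.9693907] [318 180   9   5  29]
```

View pics/b.png

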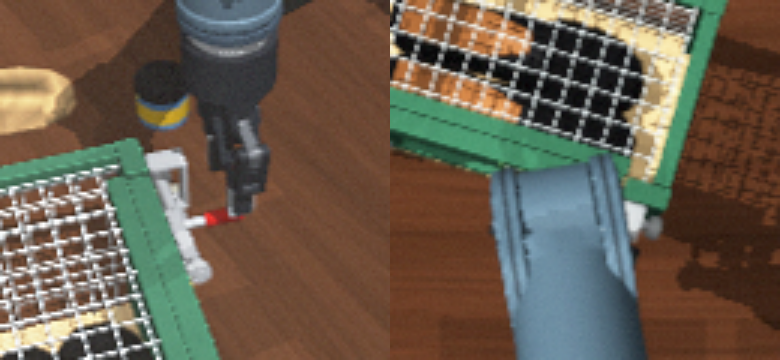

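The fingers straddle the knob in the scene view, fingertips near (330,178), clear of the keeper. I descend and close.

servo_tool:
  targets: [-0.1, 1.4, 0, 0, 0.2, 0, 1.4, 0, 0, 0.2, 0, 1.4, 0, 0, 0.2, 0, 0.2, 0, 0, 0.2, 0, 0, 0, 0, 0.2]

```text
clock: 4.73
tcp_pos: [0.5389, 0.0075, 0.1898]
eef_rot: [[-0.961, 0.0, -0.275], [0.275, -0.0, -0.961], [-0.0, -1.0, 0.0]]
force: [-0.5, -0.6, 0.5]
gripper_width: 0.0513
```

Run:
```python
from h import *
st(K-ex*.004+[0,0,.0])
s=read_camera('scene')
cv2.imwrite('pics/c.png',cv2.resize(s['img'][130:220,270:370],None,fx=5,fy=5,interpolation=2))
```

```text
t 4.73 grasp [0.5389 0.0075 0.2085] zdir -105.97 down [ 0. -0. -1.] F [-0.5 -0.6  0.5] w 0.0513 q [ 0.05  0.41 -0.18  1.86  0.09  0.88 -2.03]
shift tool cm [0.15 0.25 0.04]
```

View pics/c.png

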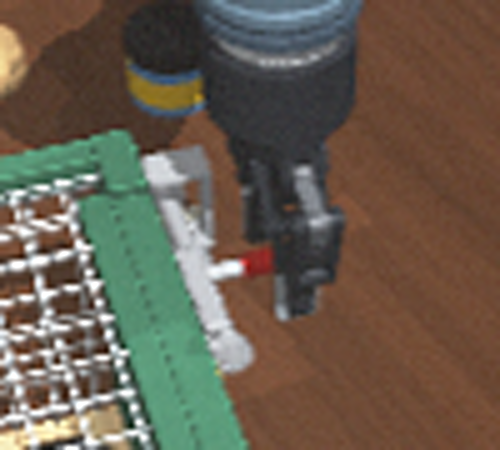

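The knob passes between the pads, with its red inner end visible at about (321,182). I close the gripper.

servo_tool:
  targets: [0, 0.1, 0, 0, -0.2, 0, 0, 0, 0, -0.6, 0, 0, 0, 0, -1, 0, 0, 0, 0, -1, 0, 0, 0, 0, -1, 0, 0, 0, 0, -1]

```text
clock: 5.28
tcp_pos: [0.5393, 0.0073, 0.1891]
eef_rot: [[-0.961, 0.001, -0.275], [0.275, -0.0, -0.961], [-0.001, -1.0, -0.0]]
force: [-0.7, -1.5, 6.0]
gripper_width: 0.0117
```

Run:
```python
from h import *
st(K)
```

```text
t 5.28 grasp [0.5393 0.0073 0.2078] zdir -105.97 down [ 0.001 -0.    -1.   ] F [-0.7 -1.5  6. ] w 0.0117 q [ 0.05  0.41 -0.18  1.86  0.09  0.88 -2.03]
shift tool cm [-0.21  0.18  0.03]
```

servo_tool:
  targets: [0, -0.3, 0, 0, -1, 0, -0.3, 0, 0, -1, 0, -0.2, 0, 0, -1, 0, 0, 0, 0, -1, 0, 0, 0, 0, -1]

```text
clock: 5.7
tcp_pos: [0.5388, 0.0073, 0.1964]
eef_rot: [[-0.961, 0.0, -0.275], [0.275, -0.0, -0.961], [-0.0, -1.0, 0.0]]
force: [0.8, -1.8, -2.0]
gripper_width: 0.0118
```

Run:
```python
from h import *
st(K)
s=read_camera('scene')
cv2.imwrite('pics/d.png',cv2.resize(s['img'][130:220,270:370],None,fx=5,fy=5,interpolation=2))
```

```text
t 5.7 grasp [0.5388 0.0073 0.2151] zdir -105.96 down [ 0. -0. -1.] F [ 0.8 -1.8 -2. ] w 0.0118 q [ 0.05  0.4  -0.18  1.86  0.09  0.89 -2.03]
shift tool cm [-0.25  0.91  0.03]
```

View pics/d.png

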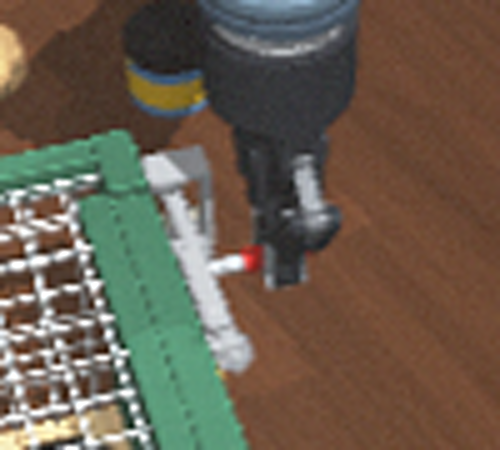

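Lifting took the vertical force from +6 to -2 N, so the bolt is hanging in the grip. I'll find how high it sits by probing gently towards its upper stop, which is 16.5 mm above rest.

servo_tool:
  targets: [0, -0.3, 0, 0, -1, 0, 0, 0, 0, -1, 0, 0, 0, 0, -1]

```text
clock: 6.0
tcp_pos: [0.5386, 0.0075, 0.1992]
eef_rot: [[-0.962, -0.0, -0.275], [0.275, -0.0, -0.962], [0.0, -1.0, 0.0]]
force: [1.6, -1.7, -5.5]
gripper_width: 0.0117
```

servo_tool:
  targets: [0, -0.3, 0, 0, -1, 0, 0, 0, 0, -1, 0, 0, 0, 0, -1]

```text
clock: 6.25
tcp_pos: [0.5383, 0.0076, 0.2019]
eef_rot: [[-0.962, -0.001, -0.275], [0.275, -0.0, -0.962], [0.001, -1.0, 0.0]]
force: [2.1, -0.0, -9.5]
gripper_width: 0.0118
```

servo_tool:
  targets: [0, -0.2, 0, 0, -1, 0, 0, 0, 0, -1, 0, 0, 0, 0, -1]

```text
clock: 6.5
tcp_pos: [0.5391, 0.0074, 0.2049]
eef_rot: [[-0.961, 0.001, -0.275], [0.275, -0.0, -0.961], [-0.001, -1.0, -0.0]]
force: [0.3, -1.4, -2.4]
gripper_width: 0.0117
```

Run:
```python
from h import *
st(K)
s=read_camera('scene')
cv2.imwrite('pics/e.png',cv2.resize(s['img'][130:220,270:370],None,fx=5,fy=5,interpolation=2))
a=[cv2.imread(f'pics/{n}.png')[100:400,100:360] for n in 'cde']
cv2.imwrite('pics/cmp.png',np.hstack(a))
```

```text
t 6.5 grasp [0.5391 0.0074 0.2236] zdir -105.97 down [ 0.001 -0.    -1.   ] F [ 0.3 -1.4 -2.4] w 0.0117 q [ 0.05  0.39 -0.18  1.85  0.09  0.91 -2.02]
shift tool cm [-0.23  1.76  0.04]
```

View pics/cmp.png

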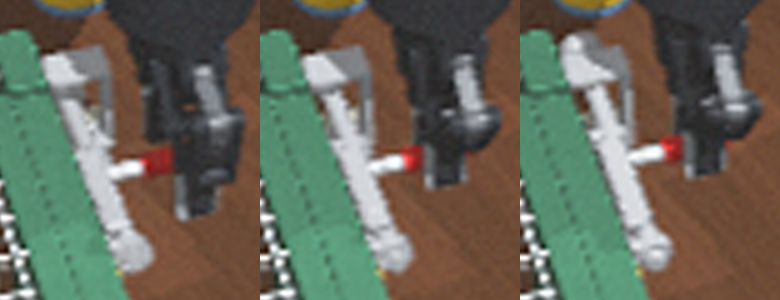

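```bash
cat >> h.py <<'E'
def model(ang,d=0,zl=.21):
    L=np.array([.5412,.0064,zl])       # knob when level, shot
    P=L+ex*.04+ey*.075
    def pt(out,y):  # y from pivot toward keeper
        return P-ex*out+(-ey*np.cos(ang)+np.array([0,0,1])*np.sin(ang))*y
    return dict(pivot=P,knob=pt(.04,.075-d),kin=pt(.022,.075-d),kout=pt(.058,.075-d),nose=pt(0,.152-d))
E
python3 - <<'E'
from h import *
s=read_camera('scene')
s0=cv2.imread('pics/scene0.png')
out=[]
for im,angs in((s0,(-.1,0)),(s['img'],(0,.06,.12))):
  o=cv2.resize(im[130:220,270:345],None,fx=5,fy=5,interpolation=2)
  for a,c in zip(angs,((0,255,255),(255,255,0),(255,0,255))):
    for k,X in model(a).items():
      u=proj(s,X); cv2.circle(o,(int((u[0]-270+.5)*5),int((u[1]-130+.5)*5)),3,c,1)
  out.append(o)
cv2.imwrite('pics/mod.png',np.hstack(out))
E
```

```text
(no output)
```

View pics/mod.png

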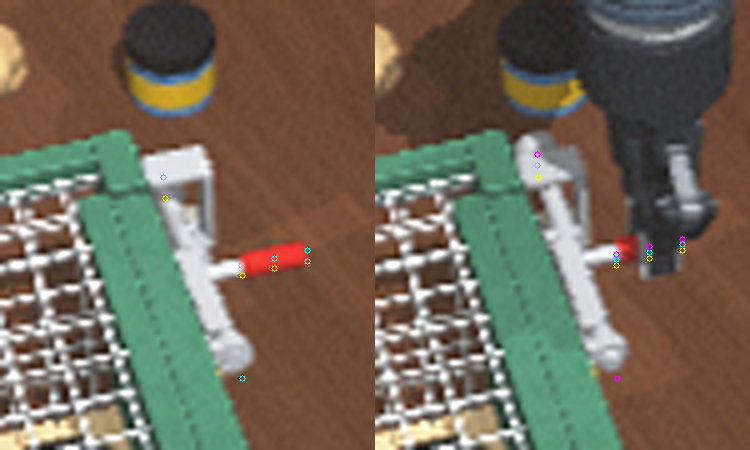

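```bash
cat >> h.py <<'E'
def stub(im5):
    s0=cv2.resize(cv2.imread('pics/scene0.png')[130:220,270:370],None,fx=5,fy=5,interpolation=2)
    x0,y0,x1,y1=212,250,254,290
    T=s0[y0:y1,x0:x1]; m=cv2.matchTemplate(im5[220:330,180:300],T,cv2.TM_CCOEFF_NORMED)
    _,v,_,l=cv2.minMaxLoc(m); return round(v,3),l[0]+180-x0,l[1]+220-y0
E
python3 - <<'E'
from h import *
for n in 'cde': print(n,stub(cv2.imread(f'pics/{n}.png')))
s=read_camera('scene')
b=model(-.1)['kin']
for a in(-.1,-.05,0,.06,.12): print(a,(proj(s,model(a)['kin'])-proj(s,b))*5)
E
```

```text
c (0.965, 0, 0)
d (0.977, 1, -5)
e (0.973, 1, -15)
-0.1 [0. 0.]
-0.05 [-0.28490765 -5.28278399]
0 [ -0.47050301 -10.35915391]
0.06 [ -0.56049151 -16.16068637]
0.12 [ -0.50409994 -21.62564857]
```

servo_tool:
  targets: [0, 0.3, 0, 0, -1, 0, 0, 0, 0, -1, 0, 0, 0, 0, -1]

```text
clock: 6.9
tcp_pos: [0.5392, 0.0078, 0.2016]
eef_rot: [[-0.961, 0.001, -0.275], [0.275, 0.0, -0.961], [-0.001, -1.0, -0.001]]
force: [0.3, -0.7, 0.7]
gripper_width: 0.0116
```

```bash
cat >> h.py <<'E'
def look(n):
    s=read_camera('scene'); i=cv2.resize(s['img'][130:220,270:370],None,fx=5,fy=5,interpolation=2); cv2.imwrite(f'pics/{n}.png',i); print('stub',stub(i)); return s
E
python3 - <<'E'
from h import *
st(K); look('f')
E
```

```text
t 6.9 grasp [0.5392 0.0078 0.2203] zdir -105.95 down [ 0.001  0.    -1.   ] F [ 0.3 -0.7  0.7] w 0.0116 q [ 0.05  0.39 -0.18  1.85  0.09  0.9  -2.03]
shift tool cm [-0.23  1.43  0.08]
stub (0.972, 1, -10)
```

The knob has risen to about level (stub shift -10 px against -10.4 predicted). I start drawing in small steps.

servo_tool:
  targets: [0, 0, -0.3, 0, -1, 0, 0, -0.3, 0, -1, 0, 0, -0.3, 0, -1, 0, 0, 0, 0, -1]

```text
clock: 7.28
tcp_pos: [0.5418, 0.0173, 0.2014]
eef_rot: [[-0.962, 0.001, -0.274], [0.274, 0.001, -0.962], [-0.001, -1.0, -0.001]]
force: [2.9, 1.3, -0.5]
gripper_width: 0.0114
```

servo_tool:
  targets: [0, 0, -0.3, 0, -1, 0, 0, -0.3, 0, -1, 0, 0, 0, 0, -1]

```text
clock: 7.53
tcp_pos: [0.5433, 0.0228, 0.2013]
eef_rot: [[-0.962, 0.001, -0.274], [0.274, 0.0, -0.962], [-0.001, -1.0, -0.001]]
force: [2.8, 0.4, 0.0]
gripper_width: 0.0116
```

Run:
```python
from h import *
st(K); look('g')
```

```text
t 7.53 grasp [0.5433 0.0228 0.22  ] zdir -105.92 down [ 0.001  0.    -1.   ] F [2.8 0.4 0. ] w 0.0116 q [ 0.02  0.4  -0.19  1.84  0.09  0.91 -2.05]
shift tool cm [-0.25  1.4   1.63]
stub (0.963, 11, 10)
```

View pics/g.png

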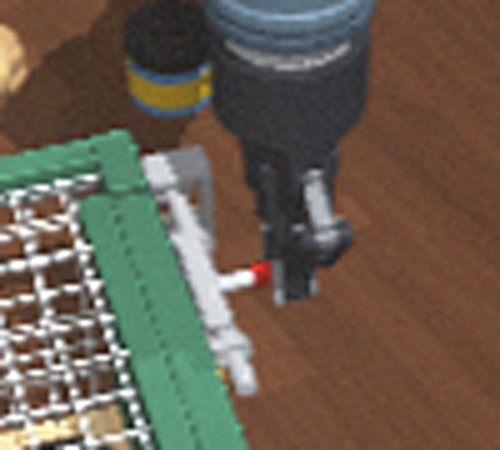

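The knob and the rod's rear end at about (320,207) have moved back together, and forces are low, so the nose is past the lip. I continue.

servo_tool:
  targets: [0, 0, -0.4, 0, -1, 0, 0, -0.4, 0, -1, 0, 0, -0.4, 0, -1, 0, 0, 0, 0, -1]

```text
clock: 7.92
tcp_pos: [0.5463, 0.0347, 0.2011]
eef_rot: [[-0.962, -0.0, -0.274], [0.274, 0.001, -0.962], [0.0, -1.0, -0.001]]
force: [3.5, 0.2, -2.1]
gripper_width: 0.0119
```

Run:
```python
from h import *
st(K); s=look('i')
b=model(-.1)['kin']
for d in (.016,.028,.04):
  for a in(-.1,-.05,0,.05): print(d,a,((proj(s,model(a,d)['kin'])-proj(s,b))*5).round(1))
```

```text
t 7.92 grasp [0.5463 0.0347 0.2198] zdir -105.89 down [-0.     0.001 -1.   ] F [ 3.5  0.2 -2.1] w 0.0119 q [ 0.    0.41 -0.19  1.83  0.09  0.91 -2.08]
shift tool cm [-0.29  1.38  2.86]
stub (0.951, 18, 27)
0.016 -0.1 [ 8.6 18.9]
0.016 -0.05 [ 8.4 14.8]
0.016 0 [ 8.3 10.8]
0.016 0.05 [8.2 7. ]
0.028 -0.1 [15.2 33.4]
0.028 -0.05 [15.  30.1]
0.028 0 [14.9 26.9]
0.028 0.05 [14.9 23.9]
0.04 -0.1 [21.8 48.1]
0.04 -0.05 [21.7 45.6]
0.04 0 [21.7 43.2]
0.04 0.05 [21.6 41. ]
```

Still level and at 28 mm (stub dy 27 against 26.9). I continue drawing.

servo_tool:
  targets: [0, 0, -0.4, 0, -1, 0, 0, -0.4, 0, -1, 0, 0, -0.3, 0, -1, 0, 0, 0, 0, -1]

```text
clock: 8.3
tcp_pos: [0.549, 0.0449, 0.2008]
eef_rot: [[-0.962, -0.001, -0.274], [0.274, 0.0, -0.962], [0.001, -1.0, -0.0]]
force: [2.8, 0.1, -6.8]
gripper_width: 0.0117
```

servo_tool:
  targets: [0, 0, -0.4, 0, -1, 0, 0, -0.4, 0, -1, 0, 0, -0.3, 0, -1, 0, 0, 0, 0, -1]

```text
clock: 8.63
tcp_pos: [0.5515, 0.0553, 0.2004]
eef_rot: [[-0.962, -0.002, -0.274], [0.274, 0.0, -0.962], [0.002, -1.0, 0.0]]
force: [2.2, -1.0, -12.2]
gripper_width: 0.0115
```

Run:
```python
from h import *
st(K); s=look('j')
b=model(-.1)['kin']
for d in (.048,.054):
  for a in(-.1,0,.1): print(d,a,((proj(s,model(a,d)['kin'])-proj(s,b))*5).round(1))
```

```text
t 8.63 grasp [0.5516 0.0553 0.2191] zdir -105.91 down [-0.002  0.    -1.   ] F [  2.2  -1.  -12.2] w 0.0115 q [-0.03  0.42 -0.19  1.81  0.1   0.92 -2.12]
shift tool cm [-0.35  1.31  4.99]
stub (0.354, -10, 29)
0.048 -0.1 [26.3 58. ]
0.048 0 [26.2 54.3]
0.048 0.1 [26.2 50.9]
0.054 -0.1 [29.8 65.5]
0.054 0 [29.7 62.6]
0.054 0.1 [29.7 60. ]
```

View pics/j.png

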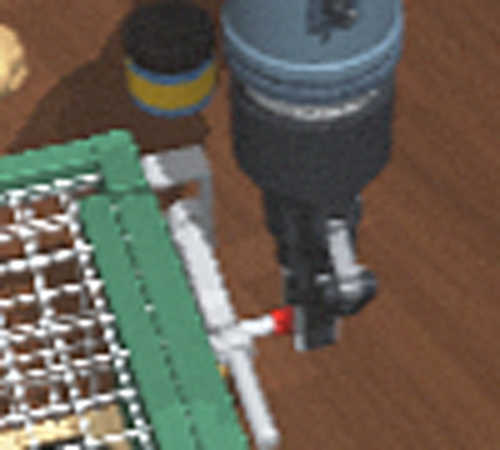

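The nose at about (307,171) is out of the keeper. The vertical -12 N fits the sag weight acting on a shorter lever. I draw on to the stop.

servo_tool:
  targets: [0, 0, -0.3, 0, -1, 0, 0, -0.2, 0, -1, 0, 0, 0, 0, -1, 0, 0, 0, 0, -1]

```text
clock: 9.02
tcp_pos: [0.5518, 0.0569, 0.2003]
eef_rot: [[-0.961, -0.005, -0.276], [0.276, -0.004, -0.961], [0.003, -1.0, 0.005]]
force: [-0.7, -6.7, -10.0]
gripper_width: 0.0116
```

```bash
sed -i 's/im5\[220:330,180:300\]/im5[220:380,180:320]/' h.py
python3 - <<'E'
from h import *
st(K); s=look('k')
E
```

```text
t 9.02 grasp [0.5519 0.057  0.219 ] zdir -106.05 down [-0.005 -0.004 -1.   ] F [ -0.7  -6.7 -10. ] w 0.0116 q [-0.04  0.42 -0.19  1.81  0.1   0.92 -2.12]
shift tool cm [-0.38  1.32  5.15]
stub (0.949, 32, 60)
```

View pics/k.png

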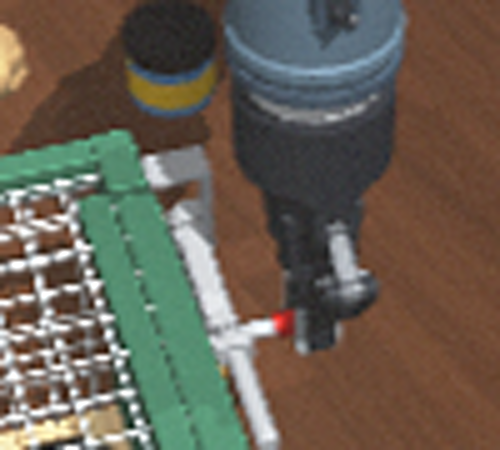

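The bolt is at its stop (-6.7 N along it, stub shift 60 px, about 53 mm drawn). Now I swing the gate: per 2°, the shift is x +0.69, z -0.20 cm.

servo_tool:
  targets: [0.69, 0, -0.2, 2, -1, 0.69, 0, -0.2, 2, -1, 0.69, 0, -0.2, 2, -1, 0.69, 0, -0.2, 2, -1, 0, 0, 0, 0, -1]

```text
clock: 9.48
tcp_pos: [0.5273, 0.0751, 0.2004]
eef_rot: [[-0.913, -0.005, -0.408], [0.408, -0.002, -0.913], [0.004, -1.0, 0.004]]
force: [-0.5, -6.2, -11.3]
gripper_width: 0.0119
```

```bash
cat >> h.py <<'E'
def gate(o=None):
    R=r.get_obs()['eef_rot']; g=r.get_obs()['tcp_pos']-R[:,1]*r.grasp_offset
    g0=np.array([.5519,.057,.219]); H=g0+ex*.0575+ey*.198
    a=g0-H;b=g-H; th=np.arctan2(a[1],a[0])-np.arctan2(b[1],b[0]); print('gate est',round(((th+np.pi)%(2*np.pi)-np.pi),3),'radius',np.linalg.norm(b[:2]).round(4),np.linalg.norm(a[:2]).round(4))
E
python3 - <<'E'
from h import *
st(); gate(); s=read_camera('scene'); cv2.imwrite('pics/l.png',cv2.resize(s['img'][120:240,230:380],None,fx=5,fy=5,interpolation=2))
E
```

```text
t 9.48 grasp [0.5274 0.0751 0.2191] zdir -114.08 down [-0.005 -0.002 -1.   ] F [ -0.5  -6.2 -11.3] w 0.0119 q [-0.09  0.39 -0.17  1.87  0.08  0.9  -2.29]
gate est 0.148 radius 0.2061 0.2062
```

View pics/l.png

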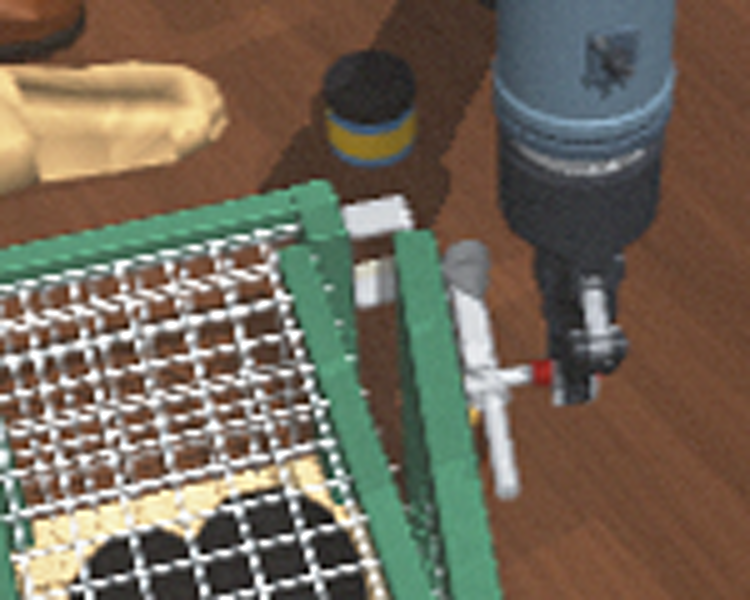

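The gate is following: its latch stile stands off the frame at about (312,168), with the bolt drawn. I continue.

servo_tool:
  targets: [0.69, 0, -0.2, 2, -1, 0.69, 0, -0.2, 2, -1, 0.69, 0, -0.2, 2, -1, 0.69, 0, -0.2, 2, -1, 0.69, 0, -0.2, 2, -1, 0.69, 0, -0.2, 2, -1, 0, 0, 0, 0, -1, 0, 0, 0, 0, -1]

```text
clock: 10.2
tcp_pos: [0.4986, 0.1055, 0.2005]
eef_rot: [[-0.81, -0.003, -0.586], [0.586, -0.002, -0.81], [0.001, -1.0, 0.003]]
force: [0.0, -5.3, -15.0]
gripper_width: 0.0118
```

Run:
```python
from h import *
st(); gate(); s=read_camera('scene'); cv2.imwrite('pics/m.png',cv2.resize(s['img'][120:240,230:380],None,fx=5,fy=5,interpolation=2));t=read_camera('top'); cv2.imwrite('pics/n.png',cv2.resize(t['img'][120:250,200:360],None,fx=4,fy=4,interpolation=2))
```

```text
t 10.2 grasp [0.4986 0.1056 0.2192] zdir -125.9 down [-0.003 -0.002 -1.   ] F [  0.   -5.3 -15. ] w 0.0118 q [-0.18  0.35 -0.15  1.93  0.07  0.88 -2.56]
gate est 0.352 radius 0.2059 0.2062
```

View pics/m.png

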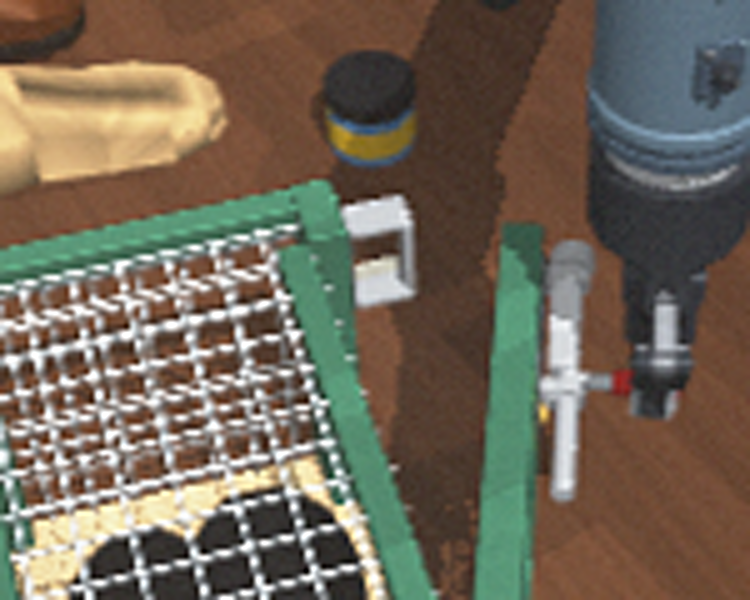

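View pics/n.png

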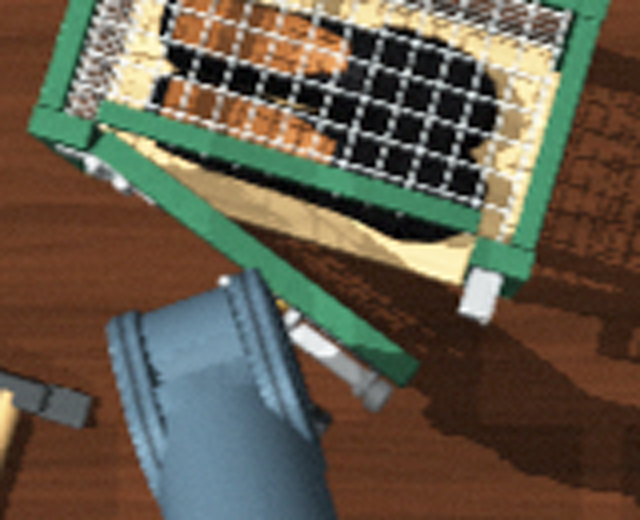

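The top view puts the gate's bar about 21° (0.37 rad) off the closed rail, against 0.35 from kinematics. The knob is still in the fingers and the bolt drawn. I let it settle, check, and hand in.

servo_tool:
  targets: [0, 0, 0, 0, -1, 0, 0, 0, 0, -1, 0, 0, 0, 0, -1, 0, 0, 0, 0, -1, 0, 0, 0, 0, -1, 0, 0, 0, 0, -1]

```text
clock: 10.8
tcp_pos: [0.4989, 0.1051, 0.2005]
eef_rot: [[-0.809, -0.003, -0.587], [0.587, -0.002, -0.809], [0.001, -1.0, 0.003]]
force: [-0.4, -5.0, -13.6]
gripper_width: 0.0114
```

Run:
```python
from h import *
st(); gate(); print(r.get_obs()['dq'])
t=read_camera('top'); s=read_camera('scene')
a=cv2.imread('pics/n.png'); b=cv2.resize(t['img'][120:250,200:360],None,fx=4,fy=4,interpolation=2); print('diff',cv2.absdiff(a,b).mean(), cv2.absdiff(s['img'],cv2.imread('pics/scene0.png'))[125:160,285:325].mean())
print(r.finish_job())
```

```text
t 10.8 grasp [0.4989 0.1052 0.2192] zdir -125.96 down [-0.003 -0.002 -1.   ] F [ -0.4  -5.  -13.6] w 0.0114 q [-0.17  0.35 -0.15  1.93  0.07  0.88 -2.56]
gate est 0.349 radius 0.2059 0.2062
[-2.06752103e-04 -3.69837240e-04 -1.45902922e-03 -1.18311304e-03
 -2.71724372e-05 -5.77351627e-04 -4.82852013e-05]
diff 2.1545252403846153 14.059761904761904
the job is handed in; nothing more can be done
None
```

The gate is open and held: I gripped the red knob, lifted the bolt level, drew it back to its stop, and swung the gate out by the same knob. I handed the job in at about 11 s, still gripping; no verdict was reported.

**Last checks**
- **Gate:** it stands at about 0.35 rad from the arm's position and about 0.37 rad from the top picture, so its free edge is roughly 10 cm out. The arm was still.
- **Bolt:** it was about 53 mm drawn when I reached the stop, and the pictures after opening show the nose still well clear of the keeper.
- **Grip:** about 14 N pulls down on the tool, so the knob is firmly held.
- **Jar, hammer and last:** I went nowhere near them. They look unmoved in the pictures, but I did not measure them again.

**What disagreed**
- **Knob height:** the cameras put it about 7 mm higher at rest than the text does, so I set the lift from how far the knob moved in the pictures.
- **Finger opening:** it read about 11.7 mm on the 14 mm knob.
- **Lift probe:** while I was finding the right height, the downward force reached 9.5 N and then fell back. I did not find out why.

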